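# Discard a used reagent pack through the waste box port

### The arm

A 6-joint arm with a two-finger parallel gripper is mounted at the origin on the work surface. World frame = base frame: x ahead of the robot, y to its left, z up, the work surface at z = 0. Lengths are in m, angles in rad, forces in N, time in s.
With the tool pointing down it reaches from about 0.275 to 0.85 m from the base axis. Payload 5.2 kg.
Tool frame: the origin (TCP) lies between the finger pads; the fingertips stand 19 mm ahead of it and the grasp point (between the pads) is the TCP (r.tcp_to_tips is the distance from the TCP to the fingertips, in m); z points along the fingers, x is the direction in which the jaws open and shut, and the axes are right-handed (so a half turn about z gives the same grasp; the last joint's range is limited). The gripper opens to 85 mm and grips with 20 to 120 N. Pads are 22 mm wide; open, the fingers measure 114 mm over their backs; the gripper's body (76 mm by 85 mm) begins 54 mm behind the grasp point. The pads swing forward as they close: fully open they stand 13 mm farther back than shut.
Start: joints at [-1.516, 0.259, 1.535, -0, 1.348, -0.203], TCP at [0.14, -0.532, 0.25] pointing down, gripper open.
Joint ranges: [-3.14, 3.14], [-0.91, 2.08], [0.19, 2.58], [-1.22, 4.36], [0.22, 2.71], [-3.12, 3.12]. Speed limits (rad/s): [2.57, 2.57, 3.14, 3.14, 3.14, 3.14].

### API

Orientations are given as a unit quaternion [w, x, y, z].
In Python, from workcell import r gives the robot as it stands.
- The arm moves only by the tool drive_tool, never from a script. Its arguments are lists of equal length, an entry for each row: "travel": the shift along the tool's x, y, z in mm, a list of three; "rot": the turn, a rotation vector about the tool's x, y, z in rad, a list of three. In form: {"travel": [[dx, dy, dz], ...], "rot": [[ax, ay, az], ...]}. A call has 1 to 8 rows; each row is the pose to reach, as a shift and turn from the pose commanded when the call began, along the tool's axes at that moment; what a row does not reach only later rows make up. A row lasts 1/12 s, in which the tool goes at most 41.7 mm and 7.16 degrees, less where a joint would pass 70% of its speed; a pose out of reach is approached as far as the arm can. A call with a gripper value outside its range is refused whole. "fingers" is the finger opening in mm, from 0 to 85.4, set as the call begins (left out, the last holds). The fingers move at their own pace and stop on an object; "newtons" is the grip in N (left out, the last holds). Time passes only in rows, so rows that repeat a pose let the fingers close. It gives the time, the measured TCP pose, the force and the opening at its end, in the units of the state.
- r.state(): the state, without advancing time (a new reading comes with each control period).
- r.read_camera(name): name is "side" or "top" or "wrist"; returns (picture, depth): 400x640x3 uint8, red, green, blue; 400x640 float32, m along the optical axis (not along the pixel's ray), 0 where there is no reading.
- r.camera_model(name): a dict with "mtx" (3x3 intrinsics, pixels), "origin" and "attitude" of the camera in the world; the wrist camera has in their place "T_tool_cam" (4x4, takes a point from camera to tool coordinates, whose origin is the TCP and whose axes are the tool frame's). Camera axes: x right, y down, z forward; pixel columns grow to the right and rows downward; lengths in m; the calibration is good to about 2 mm. A picture is of the moment at which its call begins: read the wrist's pose just before it. camera_model takes no time and is no camera call.
- r.hand_in(): hands the job in, once; it reports no verdict.
The state is a dict: "clock": time; "qpos": joint angles; "joint_vel": joint speeds; "joint_efforts": joint torques, N m; "position": TCP position; "ee_rot": TCP orientation; "force": force on the tool from outside, world axes, zero at the start; "torque": the same for the moment, N m; "opening": finger opening in m.
Only numpy, scipy, OpenCV 4.12 (cv2) and the standard library are available. Lean on these libraries where they do the work, as an engineer would, in place of code of your own. Each camera call takes 0.05 s, during which the arm holds its last target.

### The job

Throw away the used reagent pack, the one whose two wells stand open with no caps: pass it upright down through the port in the top of the clear waste box, lowering about half of it into the opening before you let it drop inside. It is contaminated, so neither the pack nor the gripper may touch the rim of the port. Leave the two capped packs where they stand.

Things in the scene. Friction and masses are not known exactly. Their poses are not given: they have to be found in the camera images.
- used_pack: The used reagent pack: an upright grey plastic block, 56 mm long (its x), 26 mm wide (its y), 95 mm tall (its z), about 70 g, with two open dark wells in its top and no caps. It stands loose on the work surface. Origin: centre of its underside. Grip it across the 26 mm width near its top; nothing sticks out of it.
- port_rim: Port rim: grey rectangular collar fixed level on the white top wall of a closed clear-sided waste box. Origin: centre of the opening at the collar's top, 130 mm above the bench; z up. Opening 86 mm along x, 56 mm along y; collar 10 mm wide, 12 mm deep, 6 mm proud of the wall. The box, 220 mm (x) by 180 mm (y), is centred under it and fixed; its empty inner floor is 124 mm below the rim's top.
- sealed_a: A full reagent pack to leave alone: the same grey block, 56 x 26 x 95 mm, but with two white round screw caps 22 mm across on top, which make it 109 mm tall; about 150 g, standing loose. Origin: centre of its underside, x along its length.
- sealed_b: A second full, capped pack to leave alone, just like the other.

How it is judged:
On the way:
1. the used pack, still gripped and upright, has been lowered at least 25 mm into the port (z of used_pack in the frame of port_rim below -0.025 m and x of used_pack in the frame of port_rim between -0.03 and 0.03 m and y of used_pack in the frame of port_rim between -0.03 and 0.03 m and angle between used_pack's own z axis and vertical below 0.35 rad and contact force between used_pack and the fingers above 1 N), for 0.1 s.
At the end, for the whole second after the job is handed in: The used pack is at rest inside the waste box, standing or lying, its underside's centre at least 80 mm below the rim's top and within the box's outline (110 mm along, 90 mm across from the port's centre); both capped packs are within 20 mm of where they stood (z of used_pack in the frame of port_rim below -0.08 m and x of used_pack in the frame of port_rim between -0.11 and 0.11 m and y of used_pack in the frame of port_rim between -0.09 and 0.09 m and linear speed of used_pack below 0.03 m/s and distance of each of sealed_a, sealed_b from where it was at the start of the episode below 0.02 m); the robot touches nothing.
It fails at once if anything touches the rim of the port with more than 1 N (contact force between port_rim and anything else above 1 N).
It fails at once if a capped pack is moved by more than 20 mm (distance of any of sealed_a, sealed_b from where it was at the start of the episode above 0.02 m).
It fails at once if a capped pack is tipped over (angle between any of sealed_a, sealed_b's own z axis and vertical above 0.35 rad).
It also fails if it takes over 35 s, if anything falls off the work surface, if the arm or the gripper's body presses on something with over 40 N, if the wrist force passes 120 N, or if a joint passes its speed limit or range.

## Working session

There is one attempt and no reset: what is moved stays moved. The work goes in short steps, Python scripts to look and compute and a tool call to move; the robot and the scene stay as the last step left them, time stands still between calls to the robot, and variables do not carry over. Pictures are saved under pics/ and viewed, and the job is handed in when it is done.

Besides the shell and the picture viewer there is one more tool, called after "Call:" as name(argument=value, ...) on one line, values as JSON. drive_tool: Moves the arm, as the interface text tells. Its arguments: {"type":"object","properties":{"travel":{"type":"array"},"rot":{"type":"array"},"fingers":{"type":"number"},"newtons":{"type":"number"}},"required":["travel","rot"]}

```bash
mkdir -p pics; ls
python3 - <<'E'
from workcell import r
import cv2,numpy as np
print(r.state())
for n in ["side","top","wrist"]:
    m=r.camera_model(n);print(n,m)
    p,d=r.read_camera(n);cv2.imwrite(f"pics/{n}0.png",p[:,:,::-1]);np.save(f"{n}0.npy",d);np.save(f"{n}0p.npy",p)
E
```

```text
pics
{'clock': 0.0, 'qpos': array([-1.51581566e+00,  2.59328283e-01,  1.53609989e+00, -5.22188070e-05,
        1.34799865e+00, -2.02816382e-01]), 'joint_vel': array([-0.000921  , -0.00098149,  0.00024265,  0.0013625 ,  0.00054679,
       -0.00063407]), 'joint_efforts': array([ 7.71064970e-04, -4.46019995e+01, -2.90567601e+01, -3.29865925e-04,
        1.16627023e-02,  4.76606914e-06]), 'position': array([ 0.1401919 , -0.53131135,  0.24947584]), 'ee_rot': array([-6.77974859e-04,  7.92136720e-01, -6.10342999e-01, -6.18099648e-04]), 'force': array([-0.20168887,  0.97232302,  0.08856152]), 'torque': array([ 0.00545952, -0.01533937,  0.01208986]), 'opening': 0.08545755332931387}
side {'mtx': array([[469.58788889,   0.        , 321.04624041],
       [  0.        , 469.58788889, 204.94043173],
       [  0.        ,   0.        ,   1.        ]]), 'origin': array([0.41733393, 0.73825395, 0.58951691]), 'attitude': array([ 0.02754932, -0.05613768,  0.87626354, -0.47775705])}
top {'mtx': array([[443.08731584,   0.        , 321.89120595],
       [  0.        , 443.08731584, 192.29520324],
       [  0.        ,   0.        ,   1.        ]]), 'origin': array([ 0.4497768 , -0.00804016,  0.9925882 ]), 'attitude': array([-0.036716  ,  0.71361777, -0.69867878,  0.03534921])}
wrist {'mtx': array([[321.64882332,   0.        , 316.12345878],
       [  0.        , 321.64882332, 198.82436118],
       [  0.        ,   0.        ,   1.        ]]), 'T_tool_cam': array([[ 9.99999316e-01, -7.94465160e-04, -8.58824880e-04,
         6.19461122e-04],
       [ 9.95241585e-04,  9.63560605e-01,  2.67488260e-01,
        -6.75693764e-02],
       [ 6.15019718e-04, -2.67488932e-01,  9.63560737e-01,
        -1.22730858e-01],
       [ 0.00000000e+00,  0.00000000e+00,  0.00000000e+00,
         1.00000000e+00]])}
```

View pics/side0.png

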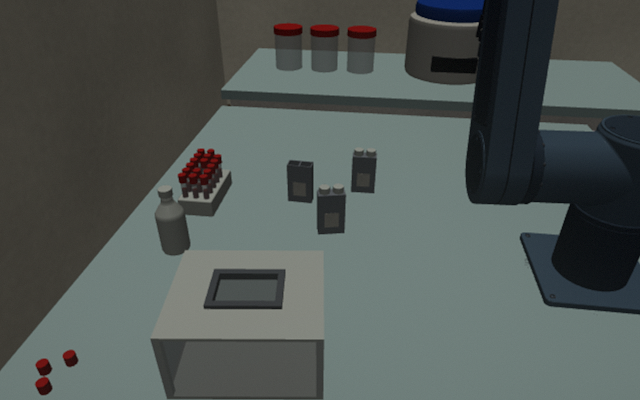

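View pics/top0.png

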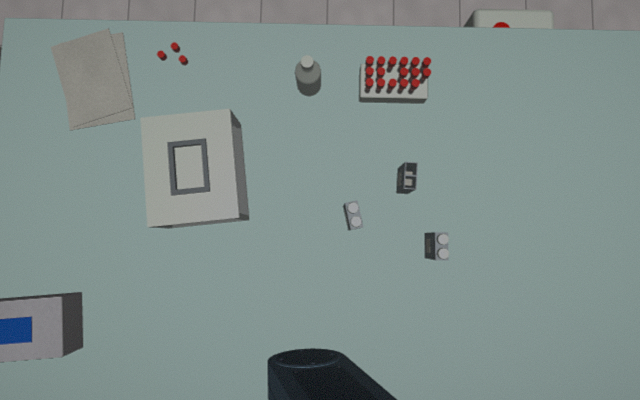

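View pics/wrist0.png

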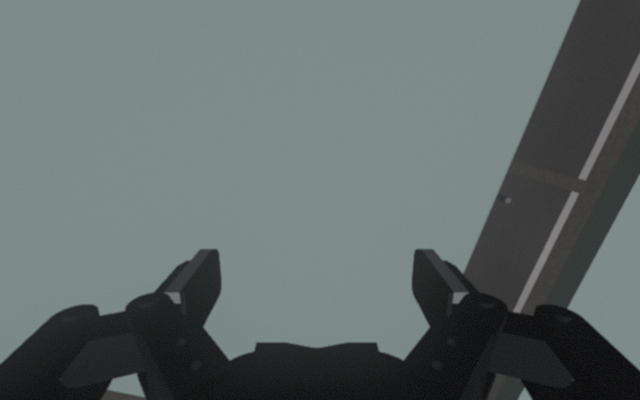

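The top view shows the used pack at about (408,177) with its dark wells open. The capped packs are at (353,215) and (438,246), and the port opening is at about (189,166). I'll enlarge these.

Run:
```python
import cv2,numpy as np
p=np.load("top0p.npy")[:,:,::-1]
g=np.clip(p.astype(float)*1.6,0,255).astype(np.uint8)
def crop(n,x0,y0,w,h,s):
    cv2.imwrite(n,cv2.resize(g[y0:y0+h,x0:x0+w],None,fx=s,fy=s,interpolation=cv2.INTER_CUBIC))
crop("pics/c_used.png",335,150,120,120*5//6+20,6.5 and 5)
crop("pics/c_u2.png",385,150,50,50,12)
crop("pics/c_port.png",130,100,130,135,4.4)
```

```text
(no output)
```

View pics/c_used.png

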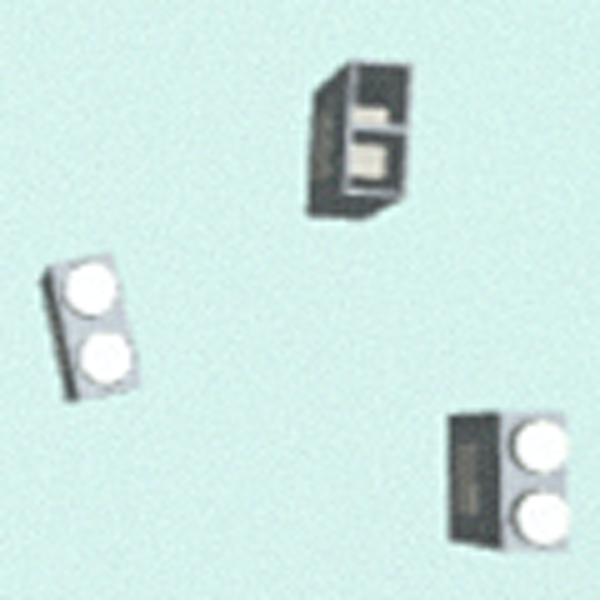

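View pics/c_u2.png

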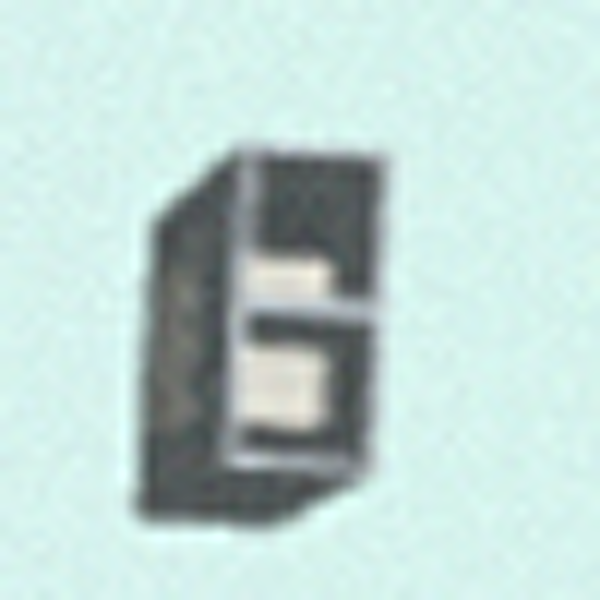

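View pics/c_port.png

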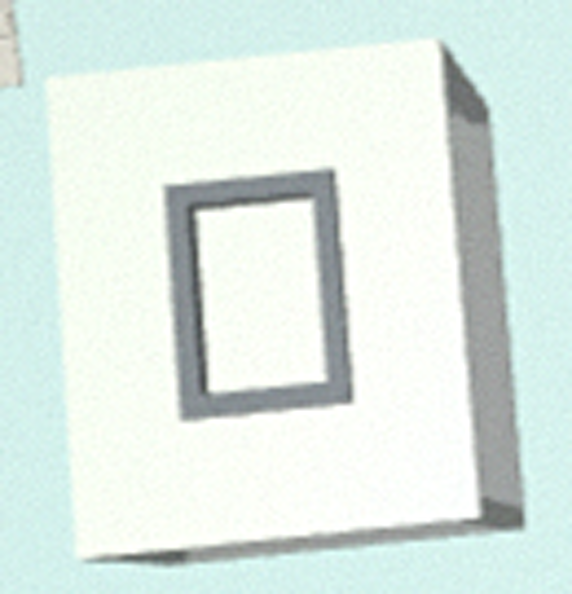

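```bash
cat > h.py <<'E'
import numpy as np
from scipy.spatial.transform import Rotation as R
def rot(q): return R.from_quat([q[1],q[2],q[3],q[0]]).as_matrix()
def proj_plane(m,px,z):
    M=rot(m["attitude"]);o=m["origin"]
    ray=M@np.linalg.inv(m["mtx"])@np.array([px[0],px[1],1.]);return o+ray*(z-o[2])/ray[2]
def topix(pts,s,x0,y0): return [((u+.5)/s-.5+x0,(v+.5)/s-.5+y0) for u,v in pts]
def backproj(m,d,u,v):
    M=rot(m["attitude"]);return m["origin"]+M@(np.linalg.inv(m["mtx"])@np.array([u,v,1.])*d[v,u])
E
python3 - <<'E'
from h import *;from workcell import r
m=r.camera_model("top");d=np.load("top0.npy")
np.set_printoptions(precision=4,suppress=True)
def doo(n,pts,s,x0,y0,z):
    P=np.array([proj_plane(m,p,z) for p in topix(pts,s,x0,y0)]);print(n,P[:,:2].tolist(),'c',P.mean(0))
    return P
for n,pts,s,x0,y0,z in [("used",[(238,150),(388,152),(372,465),(225,465)],12,385,150,.095),("port",[(164,185),(334,169),(353,402),(181,419)],4.4,130,100,.130)]:
    P=doo(n,pts,s,x0,y0,z)
    e=[np.linalg.norm(P[i]-P[(i+1)%4]) for i in range(4)];print(e)
    l=(P[0]+P[1]-P[2]-P[3]);w=P[0]+P[3]-P[1]-P[2];print('long',np.arctan2(l[1],l[0]),'short',np.arctan2(w[1],w[0]))
doo("capsA",[(91,290),(106,357)],5,335,150,.109);doo("capsB",[(541,445),(541,518)],5,335,150,.109)
for u,v in [(150,140),(225,140),(225,200),(172,170),(416,190),(350,330//1*0+250),(355,222),(410,165)]: print(u,v,backproj(m,d,u,v))
# side check
ms=r.camera_model("side");ds=np.load("side0.npy")
Ms=rot(ms["attitude"])
def pr(P):
    c=Ms.T@(np.array(P)-ms["origin"]);q=ms["mtx"]@c;return q[:2]/q[2]
np.save("dummy.npy",0)
for P in [P0 for P0 in proj_plane(m,(0,0),0)[None]]: pass
a=[proj_plane(m,p,.095) for p in topix([(238,150),(388,152),(372,465),(225,465)],12,385,150)]
b=[proj_plane(m,p,.130) for p in topix([(164,185),(334,169),(353,402),(181,419)],4.4,130,100)]
print("side used",[pr(x) for x in a]);print("side port",[pr(x) for x in b])
import cv2
p=np.load("side0p.npy")[:,:,::-1].astype(float)*1.7;g=np.clip(p,0,255).astype(np.uint8)
cv2.imwrite("pics/s_u.png",cv2.resize(g[150:210,270:350],None,fx=8,fy=8,interpolation=cv2.INTER_CUBIC))
cv2.imwrite("pics/s_p.png",cv2.resize(g[250:330,190:310],None,fx=6,fy=6,interpolation=cv2.INTER_CUBIC))
E
```

```text
used [[0.6074995739792266, -0.1730873245425089], [0.607692989229868, -0.19870590262194932], [0.5538177421325806, -0.1959566946129233], [0.5532910498682899, -0.17100248173358956]] c [ 0.5806 -0.1847  0.095 ]
[np.float64(0.025619308192680865), np.float64(0.05394534636528594), np.float64(0.02495977053517059), np.float64(0.054248600496454344)]
long -0.04469525254496281 short 1.58503439513039
port [[0.6323242909578696, 0.303652689182624], [0.6412581717783696, 0.22747677344709147], [0.5359717614610345, 0.21396278616516098], [0.5267626453968723, 0.29008140066191807]] c [0.5841 0.2588 0.13  ]
[np.float64(0.07669800756644107), np.float64(0.10615015802987024), np.float64(0.0766736675240537), np.float64(0.10643045093232412)]
long 0.12775906192147685 short 1.6893684828060538
capsA [[0.510738413543856, -0.06774420446778276], [0.4841391193919068, -0.07409304709107623]] c [ 0.4974 -0.0709  0.109 ]
capsB [[0.45294181049336113, -0.24702346797102182], [0.4242333689172888, -0.24683495201146022]] c [ 0.4386 -0.2469  0.109 ]
150 140 [0.636  0.3393 0.1249]
225 140 [0.6397 0.1904 0.1226]
225 200 [0.5193 0.1848 0.1243]
172 170 [0.5757 0.29   0.1312]
416 190 [ 0.5607 -0.2163  0.0028]
350 250 [ 0.4238 -0.0701  0.0021]
355 222 [ 0.4822 -0.0727  0.1066]
410 165 [ 0.6062 -0.19    0.0677]
side used [array([286.2278, 165.6344]), array([288.2436, 160.3695]), array([311.5041, 162.4139]), array([310.144 , 167.6286])]
side port [array([201.2779, 306.6484]), array([212.7661, 269.2906]), array([284.2118, 269.4607]), array([280.2053, 306.7925])]
```

View pics/s_u.png

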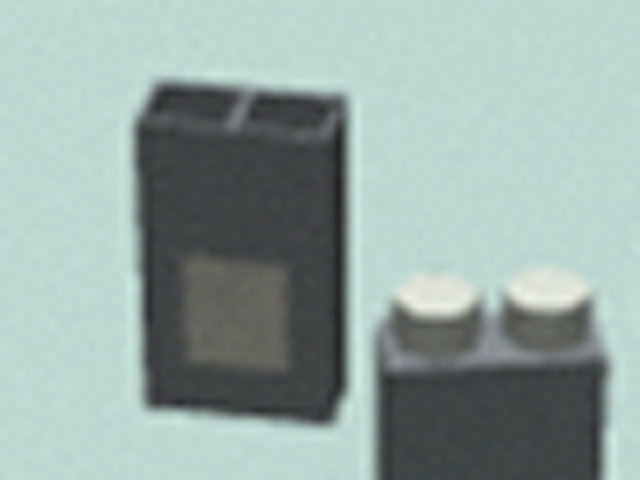

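View pics/s_p.png

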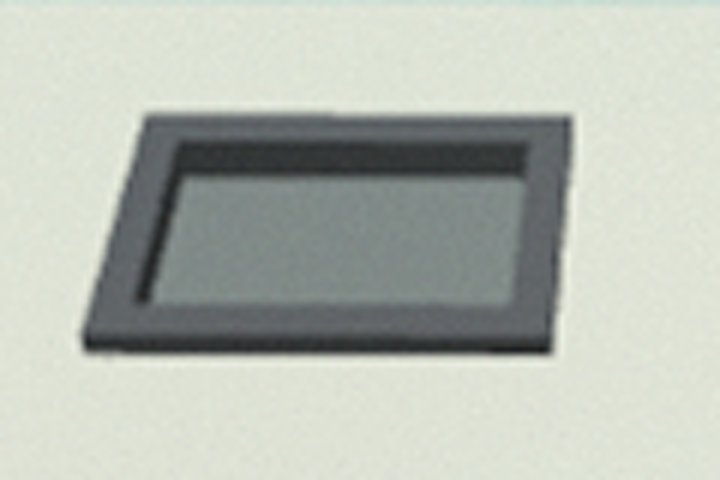

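```bash
cat >> h.py <<'E'
def delta(s,pos,ang):
    """tool-frame travel mm and rotvec to reach pos, tool down, tool x at world angle ang"""
    Rc=rot(s["ee_rot"]);t=Rc.T@(np.array(pos)-s["position"])*1000
    Rt=np.array([[np.cos(ang),np.sin(ang),0],[np.sin(ang),-np.cos(ang),0],[0,0,-1.]])
    print("t",round(s["clock"],2),"pos",s["position"].round(4),"F",s["force"].round(2),"open",round(s["opening"],4))
    print("travel",t.round(1),"rot",R.from_matrix(Rc.T@Rt).as_rotvec().round(4))
E
python3 -c "
from h import *;from workcell import r
delta(r.state(),[.580,-.185,.25],-1.611)"
```

```text
t 0.15 pos [ 0.1402 -0.5314  0.2496] F [-0.26 -0.88  0.34] open 0.0855
travel [-2.229e+02 -5.136e+02  1.000e-01] rot [-1.00e-04  1.40e-03  2.98e-01]
```

Call:
drive_tool(travel=[[-223,-514,0],[-223,-514,0],[-223,-514,0],[-223,-514,0],[-223,-514,0],[-223,-514,0],[-223,-514,0],[-223,-514,0]], rot=[[0,0,0.298],[0,0,0.298],[0,0,0.298],[0,0,0.298],[0,0,0.298],[0,0,0.298],[0,0,0.298],[0,0,0.298]], fingers=85)

```text
clock: 0.82
position: [0.4001, -0.3265, 0.2502]
ee_rot: [-0.0, -0.693, 0.721, 0.0]
force: [0.8, -1.5, 0.3]
opening: 0.0849
```

```bash
python3 -c "
from h import *;from workcell import r
delta(r.state(),[.580,-.185,.25],-1.611)"
```

```text
t 0.82 pos [ 0.4001 -0.3265  0.2502] F [ 0.83 -1.52  0.32] open 0.0849
travel [-148.7 -174.     0.2] rot [ 0.0001  0.0001 -0.0002]
```

Call:
drive_tool(travel=[[-149,-174,0],[-149,-174,0],[-149,-174,0],[-149,-174,0],[-149,-174,0],[-149,-174,0],[-149,-174,0],[-149,-174,0]], rot=[[0,0,0],[0,0,0],[0,0,0],[0,0,0],[0,0,0],[0,0,0],[0,0,0],[0,0,0]])

```text
clock: 1.48
position: [0.5792, -0.1851, 0.2495]
ee_rot: [-0.0, -0.694, 0.72, 0.001]
force: [-0.7, -0.6, -0.6]
opening: 0.0851
```

Run:
```python
from h import *;from workcell import r
import cv2
s=r.state();p,d=r.read_camera("wrist");delta(s,[.580,-.185,.25],-1.611)
np.savez("w1.npz",p=p,d=d,pos=s["position"],q=s["ee_rot"])
g=np.clip(p[:,:,::-1].astype(float)*1.5,0,255).astype(np.uint8)
cv2.imwrite("pics/w1.png",g)
cv2.imwrite("pics/w1c.png",cv2.resize(g[80:280,220:420],None,fx=3,fy=3,interpolation=cv2.INTER_CUBIC))
```

```text
t 1.48 pos [ 0.5792 -0.1851  0.2495] F [-0.68 -0.63 -0.6 ] open 0.0851
travel [-0.1 -0.8 -0.5] rot [0.0015 0.0003 0.0028]
```

View pics/w1.png

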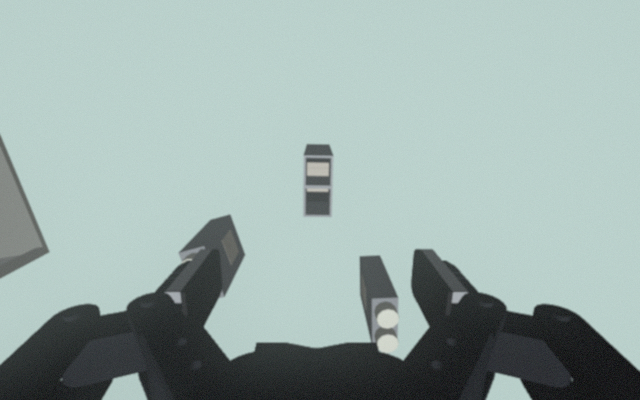

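View pics/w1c.png

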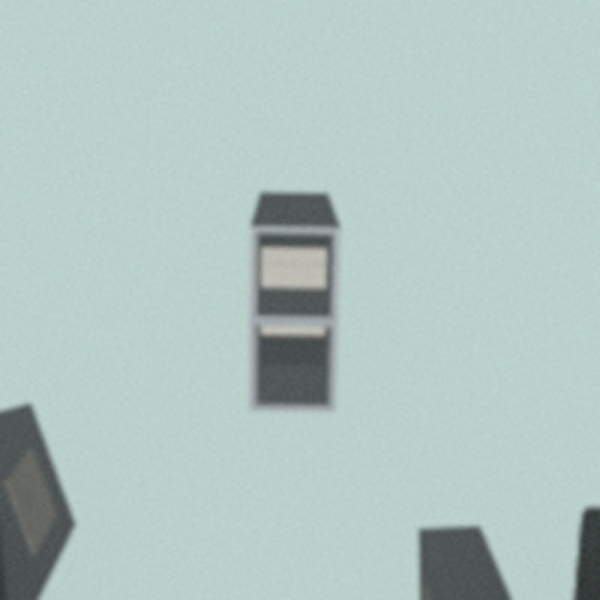

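Run:
```python
from h import *;from workcell import r
np.set_printoptions(precision=4,suppress=True)
w=np.load("w1.npz");m=r.camera_model("wrist")
T=np.eye(4);T[:3,:3]=rot(w["q"]);T[:3,3]=w["pos"];C=T@m["T_tool_cam"]
def pp(px,z):
    ray=C[:3,:3]@np.linalg.inv(m["mtx"])@np.array([*px,1.]);return C[:3,3]+ray*(z-C[2,3])/ray[2]
P=np.array([pp(p,.095) for p in topix([(252,228),(339,228),(333,409),(252,409)],3,220,80)])
print(P,P.mean(0));l=P[0]+P[1]-P[2]-P[3];s=P[0]+P[3]-P[1]-P[2]
print([np.linalg.norm(P[i]-P[(i+1)%4]) for i in range(4)],np.arctan2(l[1],l[0]),np.arctan2(s[1],s[0]))
for u,v in [(304,160),(332,160),(318,186),(305,200)]:
    z=w["d"][v,u];print(z,(C[:3,:3]@(np.linalg.inv(m["mtx"])@[u,v,1.])*z+C[:3,3]))
```

```text
[[ 0.6087 -0.1758  0.095 ]
 [ 0.6078 -0.2008  0.095 ]
 [ 0.553  -0.1977  0.095 ]
 [ 0.5539 -0.1732  0.095 ]] [ 0.5809 -0.1869  0.095 ]
[np.float64(0.025003944222774976), np.float64(0.05483808572202977), np.float64(0.024518059933757642), np.float64(0.05483524601912145)] -0.05324487110375292 1.532620087684825
0.2792921 [ 0.6048 -0.1759  0.0941]
0.27896842 [ 0.6039 -0.2002  0.0944]
0.2843508 [ 0.5814 -0.1872  0.0952]
0.2883622 [ 0.5689 -0.1751  0.0947]
```

```bash
python3 -c "
from h import *;from workcell import r
delta(r.state(),[.5805,-.1862,.083],-1.616)"
```

```text
t 1.53 pos [ 0.5785 -0.186   0.2497] F [ 0.01 -0.32  0.95] open 0.085
travel [ 1.000e-01 -2.300e+00  1.667e+02] rot [0.0015 0.0001 0.0062]
```

Call:
drive_tool(travel=[[0.5,-1.5,40],[0.5,-1.5,80],[0.5,-1.5,110],[0.5,-1.5,130],[0.5,-1.5,150],[0.5,-1.5,167],[0.5,-1.5,167],[0.5,-1.5,167]], rot=[[0,0,0.005],[0,0,0.005],[0,0,0.005],[0,0,0.005],[0,0,0.005],[0,0,0.005],[0,0,0.005],[0,0,0.005]])

```text
clock: 2.2
position: [0.5788, -0.1877, 0.0828]
ee_rot: [-0.001, -0.69, 0.724, 0.001]
force: [0.6, -0.2, 1.2]
opening: 0.0851
```

Call:
drive_tool(travel=[[0,0,0],[0,0,0],[0,0,0],[0,0,0],[0,0,0],[0,0,0],[0,0,0],[0,0,0]], rot=[[0,0,0],[0,0,0],[0,0,0],[0,0,0],[0,0,0],[0,0,0],[0,0,0],[0,0,0]], fingers=10, newtons=30)

```text
clock: 2.87
position: [0.5807, -0.187, 0.0842]
ee_rot: [0.0, -0.691, 0.723, -0.001]
force: [-1.7, 1.0, 5.0]
opening: 0.0256
```

Call:
drive_tool(travel=[[0,0,-5],[0,0,-20],[0,0,-50],[0,0,-90],[0,0,-130],[0,0,-170],[0,0,-195],[0,0,-205]], rot=[[0,0,0],[0,0,0],[0,0,0],[0,0,0],[0,0,0],[0,0,0],[0,0,0],[0,0,0]])

```text
clock: 3.53
position: [0.5817, -0.1875, 0.2937]
ee_rot: [0.001, -0.691, 0.723, -0.004]
force: [0.3, -0.6, -0.8]
opening: 0.0253
```

```bash
python3 -c "
from h import *;from workcell import r
import cv2
delta(r.state(),[.583,.2588,.288],.128-np.pi/2)
p,d=r.read_camera('wrist');cv2.imwrite('pics/w2.png',np.clip(p[:,:,::-1]*1.5,0,255).astype(np.uint8))
p,d=r.read_camera('side');cv2.imwrite('pics/s2.png',p[:,:,::-1])"
```

```text
t 3.53 pos [ 0.5817 -0.1875  0.2937] F [ 0.33 -0.56 -0.77] open 0.0253
travel [-445.9   18.8    4. ] rot [-0.0069 -0.004  -0.173 ]
```

View pics/w2.png

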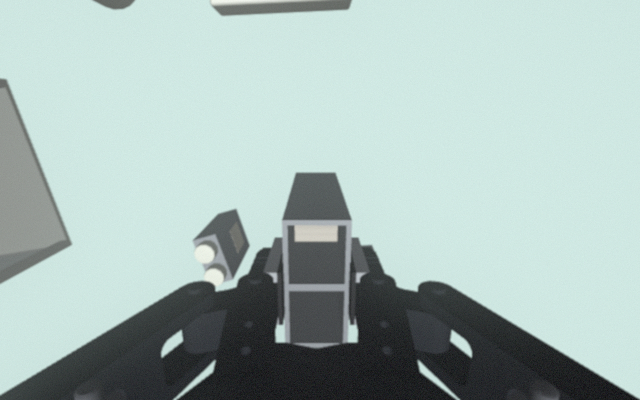

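View pics/s2.png

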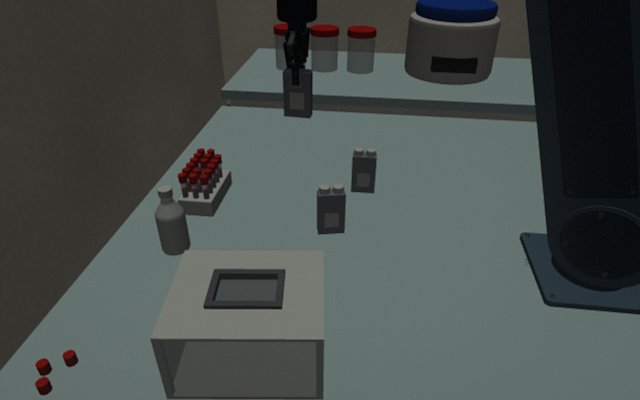

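The used pack is held straight: it sits between the pads at about (317,285) in the wrist view and clear of the table in the side view. The capped packs haven't moved. Next I'll move it over the port.

Call:
drive_tool(travel=[[-20,1,0],[-55,2,0],[-95,4,0],[-135,6,0],[-175,8,0],[-215,9,0],[-255,11,0],[-290,12,0]], rot=[[0,0,-0.02],[0,0,-0.04],[0,0,-0.06],[0,0,-0.08],[0,0,-0.1],[0,0,-0.13],[0,0,-0.16],[0,0,-0.173]])

```text
clock: 4.3
position: [0.5796, 0.1059, 0.2849]
ee_rot: [0.002, 0.752, -0.66, -0.002]
force: [0.9, -0.1, -0.7]
opening: 0.0257
```

```bash
python3 -c "
from h import *;from workcell import r
delta(r.state(),[.583,.2588,.288],.128-np.pi/2)"
```

```text
t 4.3 pos [0.5796 0.1059 0.2849] F [ 0.88 -0.13 -0.68] open 0.0257
travel [-151.1  -23.2   -3.1] rot [0.0056 0.0013 0.0019]
```

Call:
drive_tool(travel=[[-30,-5,0],[-65,-10,0],[-100,-15,0],[-130,-20,0],[-151,-23,0],[-151,-23,0],[-151,-23,0],[-151,-23,0]], rot=[[0,0,0],[0,0,0],[0,0,0],[0,0,0],[0,0,0],[0,0,0],[0,0,0],[0,0,0]])

```text
clock: 4.97
position: [0.5842, 0.2554, 0.2858]
ee_rot: [0.002, 0.751, -0.66, -0.001]
force: [-0.7, 0.4, -0.9]
opening: 0.0256
```

Run:
```python
from h import *;from workcell import r
import cv2
s=r.state();delta(s,[.583,.2588,.288],.128-np.pi/2)
p,d=r.read_camera('wrist');cv2.imwrite('pics/w3.png',np.clip(p[:,:,::-1]*1.3,0,255).astype(np.uint8))
np.savez("w3.npz",p=p,d=d,pos=s["position"],q=s["ee_rot"])
p,d=r.read_camera('side');cv2.imwrite('pics/s3.png',cv2.resize(np.clip(p[120:340,140:380,::-1]*1.7,0,255).astype(np.uint8),None,fx=2.7,fy=2.7,interpolation=cv2.INTER_CUBIC));np.savez("s3.npz",p=p,d=d)
p,d=r.read_camera('top');cv2.imwrite('pics/t3.png',cv2.resize(np.clip(p[90:240,120:280,::-1]*1.7,0,255).astype(np.uint8),None,fx=3.7,fy=3.7))
print(r.state()["position"])
```

```text
t 4.97 pos [0.5842 0.2554 0.2858] F [-0.74  0.41 -0.88] open 0.0256
travel [-3.5  0.7 -2.2] rot [ 0.0042 -0.0011  0.    ]
[0.58493978 0.25474838 0.28756386]
```

View pics/w3.png

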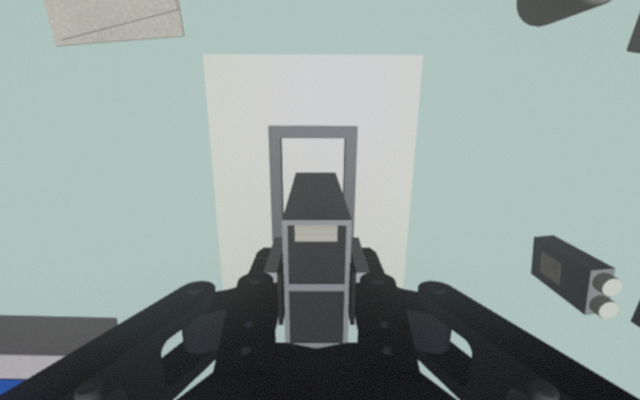

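View pics/s3.png

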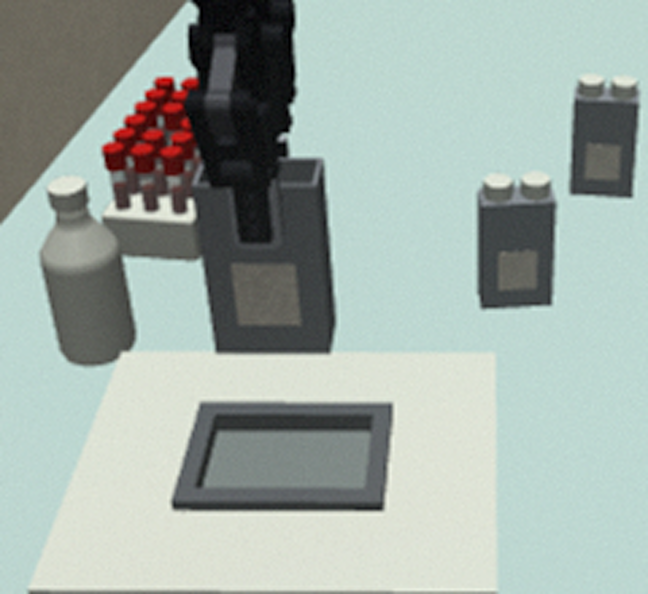

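View pics/t3.png

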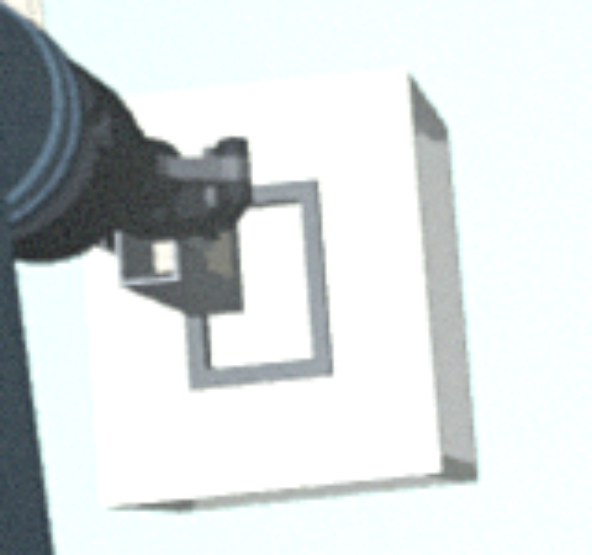

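Run:
```python
from h import *;from workcell import r
import cv2
np.set_printoptions(precision=4,suppress=True)
w=np.load("w3.npz")
g=np.clip(w["p"][:,:,::-1]*1.3,0,255).astype(np.uint8)
cv2.imwrite("pics/w3c.png",cv2.resize(g[110:260,240:390],None,fx=4,fy=4,interpolation=cv2.INTER_CUBIC))
m=r.camera_model("wrist");T=np.eye(4);T[:3,:3]=rot(w["q"]);T[:3,3]=w["pos"];C=T@m["T_tool_cam"]
def pp(px,z):
    ray=C[:3,:3]@np.linalg.inv(m["mtx"])@np.array([*px,1.]);return C[:3,3]+ray*(z-C[2,3])/ray[2]
def t(P): return rot(w["q"]).T@(P-w["pos"])*1000
for px in [(269,126),(357,126),(282,138),(344,138)]: P=pp(px,.13);print(px,P,t(P))
for px in [(295,173),(336,173)]: P=pp(px,.2055);print(px,t(P))
for px in [(284,221),(351,221)]: P=pp(px,.3005);print(px,t(P))
for u,v in [(316,200),(316,180),(316,215)]:
    z=w["d"][v,u];P=C[:3,:3]@(np.linalg.inv(m["mtx"])@[u,v,1.])*z+C[:3,3];print(u,v,z,P,t(P))
```

```text
(269, 126) [0.6323 0.3012 0.13  ] [-39.3653 -54.2648 155.546 ]
(357, 126) [0.6418 0.2274 0.13  ] [ 34.9861 -54.1891 155.6278]
(282, 138) [0.6238 0.2893 0.13  ] [-28.6809 -44.2533 155.5993]
(344, 138) [0.6305 0.2368 0.13  ] [ 24.2266 -44.1985 155.6575]
(295, 173) [-13.0615 -28.4828  80.1813]
(336, 173) [ 13.1984 -28.4542  80.2102]
(284, 221) [-10.8775 -29.5271 -14.8216]
(351, 221) [ 12.9087 -29.4993 -14.7954]
316 200 0.14498612 [0.6123 0.2586 0.2689] [  0.4502 -28.3489  16.8285]
316 180 0.18531549 [0.6123 0.2586 0.227 ] [  0.4094 -28.5188  58.7311]
316 215 0.124230295 [0.6124 0.2586 0.2904] [  0.4713 -28.3934  -4.7004]
```

View pics/w3c.png

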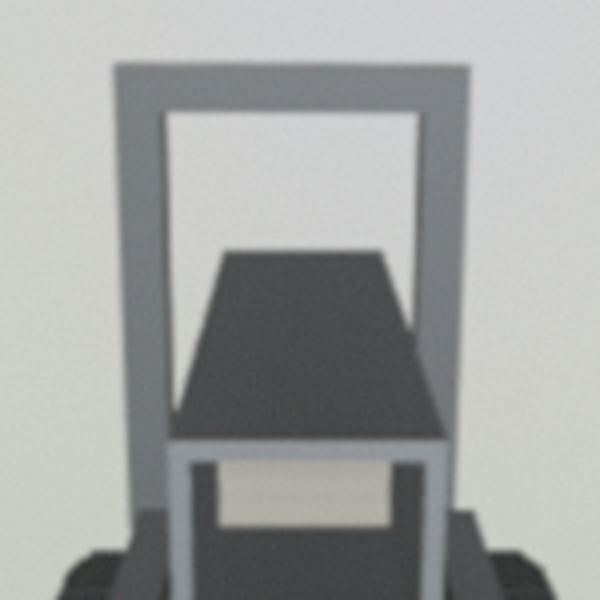

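Call:
drive_tool(travel=[[-2.7,-0.8,0],[-2.7,-0.8,10],[-2.7,-0.8,20],[-2.7,-0.8,30],[-2.7,-0.8,40],[-2.7,-0.8,50],[-2.7,-0.8,60],[-2.7,-0.8,60]], rot=[[0,0,0],[0,0,0],[0,0,0],[0,0,0],[0,0,0],[0,0,0],[0,0,0],[0,0,0]])

```text
clock: 5.78
position: [0.5841, 0.2585, 0.225]
ee_rot: [0.002, 0.751, -0.661, -0.001]
force: [-0.4, -0.2, -1.9]
opening: 0.0256
```

Run:
```python
from h import *;from workcell import r
import cv2
s=r.state();delta(s,[.583,.2588,.166],.128-np.pi/2)
p,d=r.read_camera('wrist');cv2.imwrite('pics/w4.png',cv2.resize(np.clip(p[50:300,170:470,::-1]*1.4,0,255).astype(np.uint8),None,fx=2.4,fy=2.4,interpolation=cv2.INTER_CUBIC))
p,d=r.read_camera('side');cv2.imwrite('pics/s4.png',cv2.resize(np.clip(p[120:340,140:380,::-1]*1.7,0,255).astype(np.uint8),None,fx=2.7,fy=2.7,interpolation=cv2.INTER_CUBIC))
```

```text
t 5.78 pos [0.5841 0.2585 0.225 ] F [-0.38 -0.16 -1.93] open 0.0256
travel [-0.4  0.7 59. ] rot [ 0.0049 -0.0006 -0.0002]
```

View pics/w4.png

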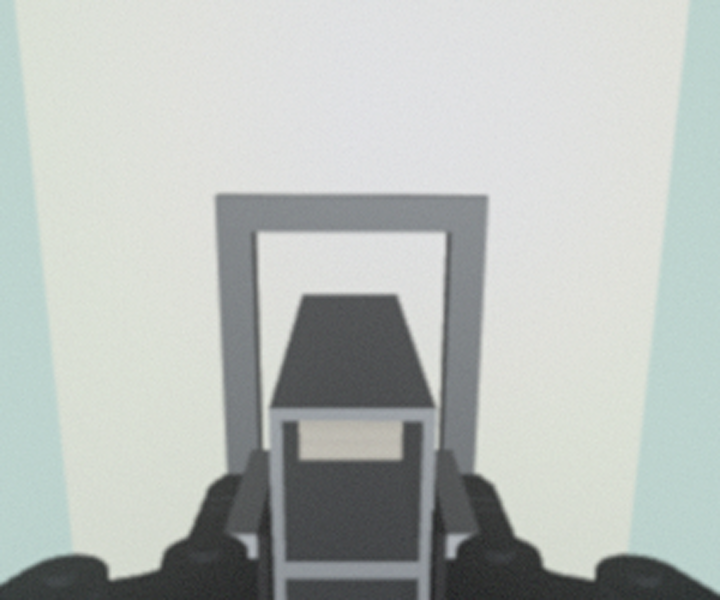

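View pics/s4.png

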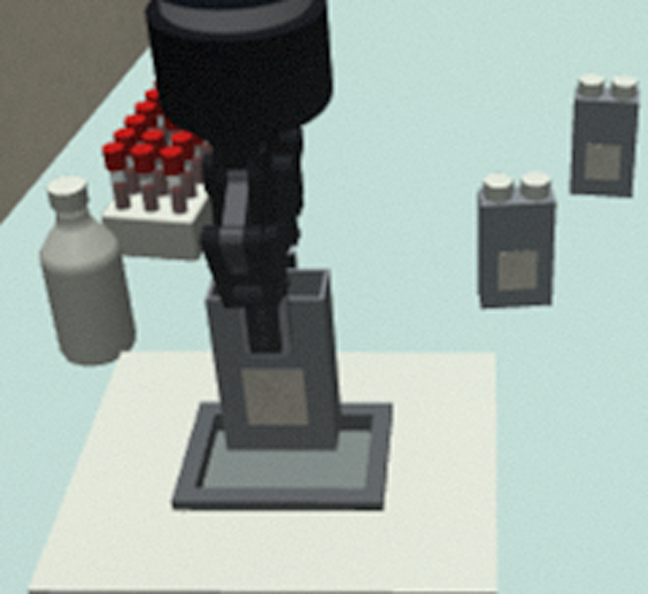

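The pack is centred: its bottom edge spans crop u 302–398 and the opening spans 257–447, centred at 352. I'll lower it now.

Call:
drive_tool(travel=[[0,0,8],[0,0,16],[0,0,25],[0,0,34],[0,0,43],[0,0,51],[0,0,57],[0,0,57]], rot=[[0,0,0],[0,0,0],[0,0,0],[0,0,0],[0,0,0],[0,0,0],[0,0,0],[0,0,0]])

```text
clock: 6.55
position: [0.5845, 0.2586, 0.1692]
ee_rot: [0.001, 0.751, -0.661, -0.001]
force: [0.3, 0.7, -0.2]
opening: 0.0254
```

Call:
drive_tool(travel=[[0,0,0],[0,0,0],[0,0,0],[0,0,0]], rot=[[0,0,0],[0,0,0],[0,0,0],[0,0,0]])

```text
clock: 6.88
position: [0.5857, 0.259, 0.172]
ee_rot: [-0.001, 0.751, -0.66, 0.0]
force: [-0.4, -0.6, -0.2]
opening: 0.0253
```

Run:
```python
from h import *;from workcell import r
import cv2
s=r.state();delta(s,[.583,.2588,.166],.128-np.pi/2)
p,d=r.read_camera('wrist');cv2.imwrite('pics/w5.png',cv2.resize(np.clip(p[100:350,170:470,::-1]*1.4,0,255).astype(np.uint8),None,fx=2.4,fy=2.4,interpolation=cv2.INTER_CUBIC))
p,d=r.read_camera('side');cv2.imwrite('pics/s5.png',cv2.resize(np.clip(p[120:340,140:380,::-1]*1.7,0,255).astype(np.uint8),None,fx=2.7,fy=2.7,interpolation=cv2.INTER_CUBIC))
```

```text
t 6.88 pos [0.5857 0.259  0.172 ] F [-0.37 -0.56 -0.23] open 0.0253
travel [-0.2  2.7  6. ] rot [-0.0013  0.0001 -0.0002]
```

View pics/w5.png

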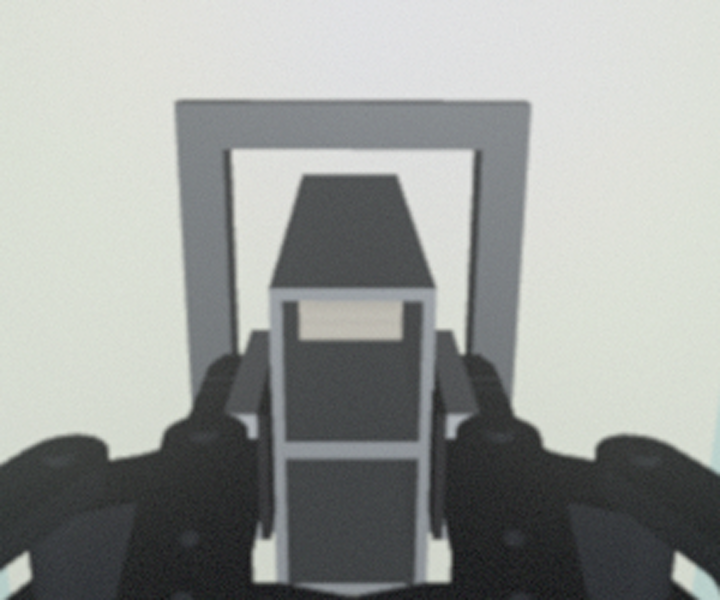

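View pics/s5.png

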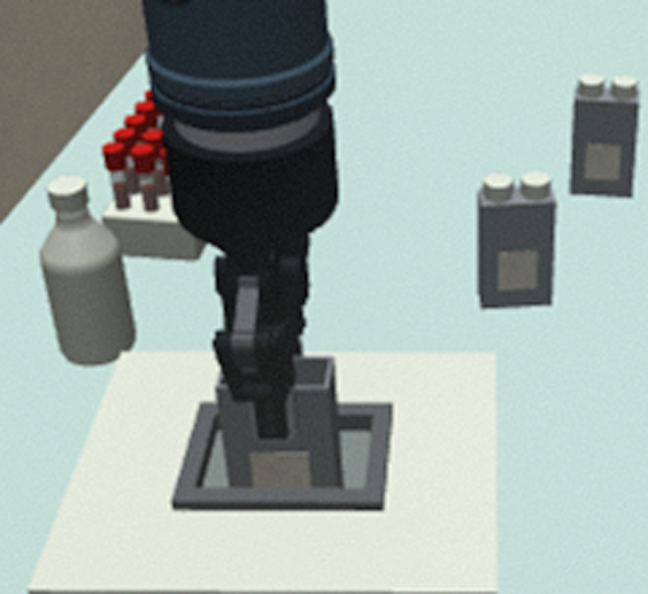

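Call:
drive_tool(travel=[[0,0,3],[0,0,5],[0,0,5],[0,0,5]], rot=[[0,0,0],[0,0,0],[0,0,0],[0,0,0]])

```text
clock: 7.32
position: [0.5852, 0.2588, 0.166]
ee_rot: [0.0, 0.751, -0.661, -0.0]
force: [-0.4, -0.2, -1.2]
opening: 0.0253
```

Call:
drive_tool(travel=[[0,0,0],[0,0,0],[0,0,0],[0,0,0],[0,0,0],[0,0,0],[0,0,0],[0,0,0]], rot=[[0,0,0],[0,0,0],[0,0,0],[0,0,0],[0,0,0],[0,0,0],[0,0,0],[0,0,0]], fingers=80)

```text
clock: 7.98
position: [0.5854, 0.2588, 0.1664]
ee_rot: [-0.0, 0.751, -0.661, 0.0]
force: [-0.2, 0.2, -0.1]
opening: 0.0799
```

Call:
drive_tool(travel=[[0,0,-20],[0,0,-50],[0,0,-80],[0,0,-110],[0,0,-140],[0,0,-150],[0,0,-150],[0,0,-150]], rot=[[0,0,0],[0,0,0],[0,0,0],[0,0,0],[0,0,0],[0,0,0],[0,0,0],[0,0,0]])

```text
clock: 8.65
position: [0.5853, 0.2589, 0.3158]
ee_rot: [-0.0, 0.751, -0.66, 0.0]
force: [-0.2, -0.3, -0.2]
opening: 0.0803
```

Run:
```python
from h import *;from workcell import r
import cv2
s=r.state();delta(s,[.583,.2588,.166],.128-np.pi/2)
p,d=r.read_camera('wrist');cv2.imwrite('pics/w6.png',np.clip(p[:,:,::-1]*1.4,0,255).astype(np.uint8))
p,d=r.read_camera('side');cv2.imwrite('pics/s6.png',cv2.resize(np.clip(p[180:400,140:380,::-1]*1.7,0,255).astype(np.uint8),None,fx=2.7,fy=2.7,interpolation=cv2.INTER_CUBIC))
```

```text
t 8.65 pos [0.5853 0.2589 0.3158] F [-0.22 -0.3  -0.24] open 0.0803
travel [ -0.2   2.3 149.8] rot [-0.0001  0.     -0.0002]
```

View pics/w6.png

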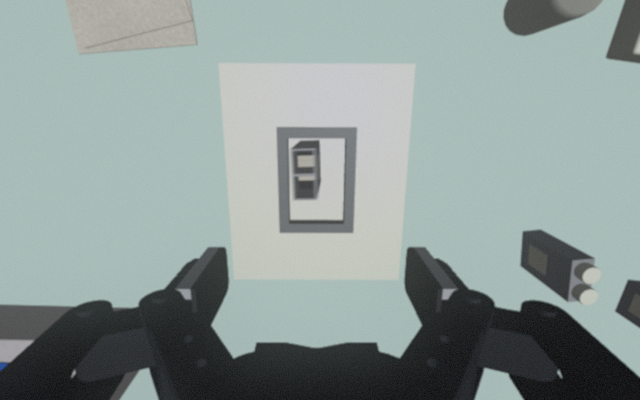

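View pics/s6.png

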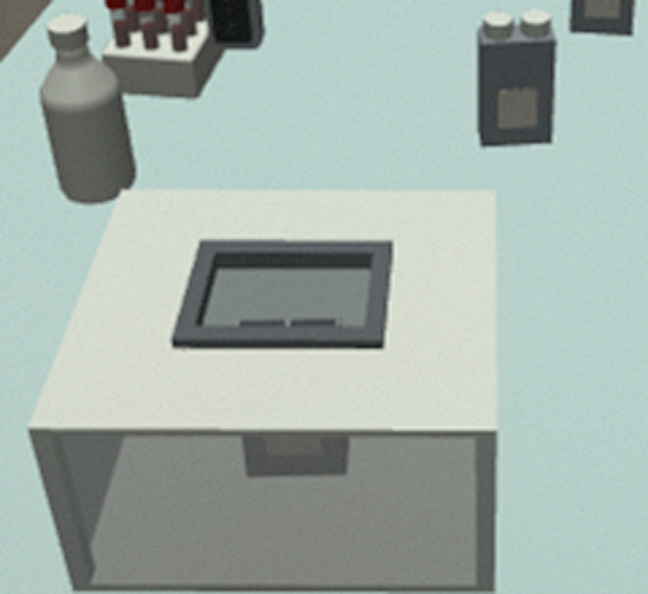

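The wrist view shows the pack inside, seen through the opening at about (306,170) and off to the left. I'll check its height and that it is at rest.

Run:
```python
from h import *;from workcell import r
import cv2
np.set_printoptions(precision=4,suppress=True)
s=r.state();p,d=r.read_camera("wrist");m=r.camera_model("wrist")
T=np.eye(4);T[:3,:3]=rot(s["ee_rot"]);T[:3,3]=s["position"];C=T@m["T_tool_cam"]
c=np.array([.584,.2588,.13]);a=.128;Rp=np.array([[np.cos(a),-np.sin(a),0],[np.sin(a),np.cos(a),0],[0,0,1]])
def P(u,v): return Rp.T@(C[:3,:3]@(np.linalg.inv(m["mtx"])@[u,v,1.])*d[v,u]+C[:3,3]-c)*1000
for uv in [(294,160),(294,175),(318,160),(306,152),(306,175),(294,190),(306,198),(317,190),(307,146),(335,190),(283,180)]: print(uv,P(*uv))
cv2.imwrite("pics/w7.png",cv2.resize(np.clip(p[115:245,260:370,::-1]*1.5,0,255).astype(np.uint8),None,fx=4.5,fy=4.5,interpolation=cv2.INTER_CUBIC))
```

```text
(294, 160) [   1.4368   29.1181 -125.1171]
(294, 175) [ -19.1884   29.5459 -125.375 ]
(318, 160) [  9.625   -2.9341 -72.3592]
(306, 152) [ 19.1121  11.161  -72.1612]
(306, 175) [ -8.1686  11.3974 -71.1516]
(294, 190) [ -40.0335   29.8882 -124.2774]
(306, 198) [-24.8482  10.2698 -28.745 ]
(317, 190) [-22.5639  -1.6919 -54.9591]
(307, 146) [ 30.7494   8.7498 -30.8876]
(335, 190) [ -40.1956  -26.7185 -124.6481]
(283, 180) [ 1.0422 31.6924 -1.5932]
```

View pics/w7.png

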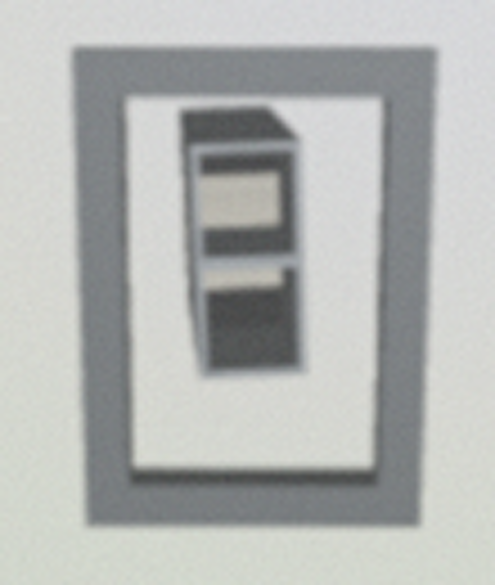

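The pack is standing on the floor of the box: its top is 29 mm below the rim and its underside 124 mm below. I'll hand in now.

```bash
python3 -c "
from workcell import r
print(r.hand_in())"
```

```text
the job is handed in; nothing more can be done
None
```

The used pack is standing upright on the floor of the waste box, and I handed the job in at about 9 s of the 35 s allowed. The hand-in gave no verdict.

- **Throwing it away:** I gripped the open-welled pack across its width near the top. I carried it over the port, centred it with the wrist camera, lowered it about 45 mm in, let it drop and backed the arm off.
- **Pack position:** The last wrist depth readings put its top about 29 mm below the rim, so its underside is about 124 mm below. It stands about 10 mm to one side of the port's centre, so it shifted a little on release.
- **Rim:** No wrist force reading while lowering or releasing was above about 2 N. The images I took before and after the drop showed no contact. I had no direct measure of contact during the drop itself.
- **Capped packs:** They looked unmoved in the last images. I judged this by eye and did not re-measure their positions.
- **Disagreements:** The top and side cameras differed by about 2–3 mm in x, which matches the stated calibration error. I used the wrist camera for the final alignment. The measured height also wandered by about 3 mm during lowering, so I lowered another 5 mm before letting go.

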